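Last lid strip in, clamp held open over the joint

ROBOT

A 7-joint arm with a two-finger parallel gripper is mounted at the origin on a cart in front of the work surface, level with it; the furniture and walls round the work are solid. World frame = base frame: x ahead of the robot, y to its left, z up, the work surface at z = 0. Lengths are in m, angles in rad, forces in N, time in s.
With the tool pointing down it reaches from about 0.425 to 0.925 m from the base axis. Payload 6.8 kg.
Tool frame: the origin (TCP) lies on the centre line of the jaws, within the pads' length; the fingertips stand 14 mm ahead of it and the grasp point (between the pads) lies 5 mm behind it; z points along the fingers, y is the line along which they close (so a half turn about z gives the same grasp; the last joint's range is limited). The gripper opens to 85 mm and grips with 20 to 120 N. Pads are 22 mm wide; open, the fingers measure 114 mm over their backs; the gripper's body (76 mm by 85 mm) begins 54 mm behind the grasp point. The pads swing forward as they close: fully open they stand 13 mm farther back than shut.
Start: joints at [-1.213, 0.477, 0.022, 1.555, -0.011, 1.109, -0.083], TCP at [0.303, 0.603, 0.245] pointing down, gripper open.
Joint ranges: [-2.96, 2.96], [-0.34, 2.1], [-1.41, 1.46], [0.24, 2.44], [-1.37, 4.51], [0.17, 1.92], [-2.96, 2.96]. Speed limits (rad/s): [2.39, 2.39, 3.14, 3.14, 3.14, 3.14, 3.14].

INTERFACE

Orientations are given as a unit quaternion [w, x, y, z].
In Python, from station import bot gives the robot as it stands. The module is installed in compiled form; this text tells all that it offers.
- The arm moves only by the tool drive_tool, never from a script. Its argument "commands" is a list of rows, each an object with "hand": the opening, from 0 (shut) to 1 (fully open); "translation": the shift along the world's x, y, z in mm, a list of three; "angular": the turn, a rotation vector about the world's x, y, z in rad, a list of three. In form: [{"hand": hand, "translation": [tx, ty, tz], "angular": [ax, ay, az]}, ...]. A call has 1 to 12 rows; each row is the pose to reach, as a shift and turn from the pose commanded when the call began; what a row does not reach only later rows make up. A row lasts 1/8 s, in which the tool goes at most 62.5 mm and 10.7 degrees, less where a joint would pass 70% of its speed; a pose out of reach is approached as far as the arm can. A call with a gripper value outside its range is refused whole. The fingers move at their own pace and stop on an object; "force" is the grip in N (left out, the last holds). Time passes only in rows, so rows that repeat a pose let the fingers close. It gives the time, the measured TCP pose, the force, the opening and the grip force at its end, in the units of the state.
- bot.get_obs(): the state, without advancing time (a new reading comes with each control period).
- bot.read_camera(name): name is "side" or "top" or "wrist"; returns the picture (384x512x3 uint8, red, green, blue); there is no depth.
- bot.camera_model(name): a dict with "fx", "fy", "cx", "cy" (pixels), "view" (4x4, takes a point from world to camera coordinates). Camera axes: x right, y up, looking along -z (the intrinsics and any distortion apply to the point x, -y, -z); pixel columns grow to the right and rows downward; lengths in m; the calibration is good to about 2 mm. A picture is of the moment at which its call begins: read the wrist's pose just before it. camera_model takes no time and is no camera call; for the wrist camera it gives the pose at the moment of the call.
- bot.hand_in(): hands the job in; it is judged then, once.
Trained networks look in the newest picture that a camera, given by its name, has taken for a name from the list of things; names that differ only in an ending like _2 or _b are one class to them, and where a whole thing is asked for, a point or a joint stands for the part that bears it (a point fixed in the world has none). Each returns a list of dicts, best first, with "score" (0 to 1); they miss things now and then, are a little off and sometimes report something else, mostly with a low value. They report only what shows in the picture. A call takes as long as a camera call.
- bot.find_in(camera, query): "position" ([column, row] in pixels, amid what is visible of it).
- bot.outline_of(camera, query): "pixels" (384x512 bool, what is visible of it) and "position" ([column, row] in pixels, amid what is visible of it).
The state is a dict: "t": time; "q": joint angles; "joint_vel": joint speeds; "joint_torque": joint torques, N m; "eef_pos": TCP position; "tool_rot": TCP orientation; "contact_force": force on the tool from outside, world axes, zero at the start; "torque": the same for the moment, N m; "gripper_width": opening from 0.0 (shut) to 1.0 (fully open); "grasp_force": force on a finger pad.
Only numpy, scipy, OpenCV 4.12 (cv2) and the standard library are available. Lean on these libraries where they do the work, as an engineer would, in place of code of your own. Each camera call takes 0.05 s, during which the arm holds its last target. There are 200 camera calls.

TASK

Stand the loose pine strip on the corner blocks inside the box, close against the bare wall that has no strip yet, in line with it, and let go of it. Then squeeze the large spring clamp off its rail and hold it wide open over that wall and strip, one jaw outside the box and one inside, the pads below the rim of the wall, level with the strip and near its middle, touching neither wall nor strip. Finish while still holding it gaping there, so that I can slip the packing pieces under the pads; do not knock the glue bottle or the tape measure about.

Things in the scene. Friction and masses are not known exactly. Their poses are not given: they have to be found in the camera images.
- box: open plywood box without lid, fixed, 128 (x) x 182 (y) x 75 mm high, walls 9 mm. Origin: centre of underside, z up. Its -x wall, on the robot's side, is bare; 12 mm pine strips are glued to the other three walls inside and rise to z = 87 mm. In the inner corners stand four blocks, 24 (x) x 32 (y) mm, flat tops at z = 57 mm, that carry the strips
- strip_seat (a point): where the middle of the loose strip's underside belongs: box x = -49 mm, y = 0, z = 57 mm, strip flat against the bare wall and standing on its two corner blocks; axes as the box. Free length between the two side strips: 140 mm. Seated, the strip stands 12 mm proud of the bare wall, so it can be held by its top 10 mm while it is put in
- near_wall (a point): middle of the top edge of the bare wall, 75 mm above the bench: box x = -59.5 mm (mid-thickness), y = 0; axes as the box. Wall and seated strip together are 21 mm thick, from 4.5 mm to the -x side of this point to 16.5 mm to its +x side
- strip: loose pine strip standing on its narrow edge on the bench, left of the box, 12 (x) x 130 (y, its length) x 30 mm high, 35 to 70 g. Origin: centre of its underside, z up
- rack: low clamp rack, fixed, to the right of the box: base 75 x 200 x 16 mm, on it an upright plywood rail 12 mm thick (x), 200 mm long (y), top edge 75 mm above the bench. Origin: centre of underside. The large clamp is clipped over the rail; at the -y end sits a small clamp, two thirds its size, fixed and not needed
- clamp: large spring clamp (90 g), clipped from above over the rail, jaws down, handles up. Two levers turn on one pin like a clothes-peg: squeezing the handles together opens the jaws. Origin: the pin, 102 mm above the bench at the start; y along pin and rail; while parked z is up, x across the rail. The body itself is the lever with the +x jaw; levers are 20 mm wide in y
- clamp_grip (a point): point midway between the black grips, 58 mm above the pin. Parked, the grips lean outward (V), 65 mm over the outsides near their tops, 65 mm above the pin; fully squeezed they are parallel, 29 mm over the outsides, tops 70 mm above the pin (so the pin sinks 5 to 7 mm in the fingers). About 9 N on each grip starts to open it, 14 N holds it fully open; 30 N is safe, it then stands on its stop
- pad_a (a point): centre of the round rubber pad (10 mm diameter, 20 mm long along the pin) at the end of the clamp's +x jaw; parked 52 mm below the pin. Fully open, both pad centres are 46 mm below the pin, the pads 40 mm apart face to face, centred below the middle of the grips; the jaws are bowed and leave 40 mm clear up to 16 mm below the pin
- pad_b (a point): centre of the like pad at the end of the clamp's other jaw
- clamp_lever (a joint): angle between the clamp's levers: 0 pads together, 0.23 rad parked on the rail, 0.79 rad fully open (pads 40 mm apart); wide open means above 0.65 rad (pads 33 mm apart)
- glue_bottle: white glue bottle with a spout, standing, 54 mm wide, 168 mm high; bystander at the back between rack and box. Origin: centre of its underside
- tape_measure: yellow tape measure lying on the bench, 79 x 86 x 35 mm; bystander in front of the strip. Origin: centre of its underside

How it is judged:
By the outcome, as a careful person would: the job done as asked, in the order asked, and still so for the second after the job is handed in, while the arm keeps its last pose, push and grip.
It also fails if it takes over 48 s, if anything falls off the work surface, if the arm or the gripper's body presses on something with over 40 N, if the wrist force passes 120 N, or if a joint passes its speed limit or range.

## Working session

There is one attempt and no reset: what is moved stays moved. The work goes in short steps, Python scripts to look and compute and a tool call to move; the robot and the scene stay as the last step left them, time stands still between calls to the robot, and variables do not carry over. Pictures are saved under pics/ and viewed, at most 13 in all, crops included, and the job is handed in when it is done.

Besides the shell and the picture viewer there is one more tool, called after ">>>" as name(argument=value, ...), one argument or row to a line, values as JSON. drive_tool: Moves the arm, as the interface text tells. Its arguments: {"type":"object","properties":{"commands":{"type":"array","items":{"type":"object","properties":{"hand":{"type":"number"},"translation":{"type":"array","items":{"type":"number"}},"angular":{"type":"array","items":{"type":"number"}}}}},"force":{"type":"number"}},"required":["commands"]}

```bash
mkdir -p pics
cat > h.py <<'E'
import numpy as np, cv2
from station import bot
def save(cam,name):
    im=bot.read_camera(cam); cv2.imwrite(f'pics/{name}.png',im[:,:,::-1]); return im
def proj(cam,P,m=None):
    m=m or bot.camera_model(cam); V=np.array(m['view']); P=np.atleast_2d(P)
    c=(V[:3,:3]@P.T).T+V[:3,3]; x,y,z=c[:,0],-c[:,1],-c[:,2]
    return np.c_[m['fx']*x/z+m['cx'], m['fy']*y/z+m['cy']]
def ray(cam,px,z,m=None):
    m=m or bot.camera_model(cam); V=np.array(m['view']); px=np.atleast_2d(px)
    d=np.c_[(px[:,0]-m['cx'])/m['fx'],-(px[:,1]-m['cy'])/m['fy'],-np.ones(len(px))]
    R=V[:3,:3]; o=-R.T@V[:3,3]; d=d@R
    return o+d*((z-o[2])/d[:,2])[:,None]
E
python3 - <<'E'
from h import *
a=save('top','top0'); b=save('side','side0')
cv2.imwrite('pics/both0.png',cv2.resize(np.vstack([a,b])[:,:,::-1],None,fx=.78,fy=.78))
for c in('top','side'):
    m=bot.camera_model(c); print({k:np.round(v,3).tolist() for k,v in m.items()})
o=bot.get_obs(); print({k:np.round(v,3).tolist() for k,v in o.items()})
for n in['box','strip','rack','clamp','glue_bottle','tape_measure']:
    for c in('top','side'):
        r=bot.outline_of(c,n); print(n,c,[(np.round(d['score'],2),np.round(d['position']).tolist(),int(d['pixels'].sum())) for d in r[:2]])
        if r: np.save(f'{n}_{c}.npy',r[0]['pixels'])
E
```

```text
{'fx': 348.93, 'fy': 348.93, 'cx': 258.984, 'cy': 189.566, 'view': [[-0.027, -1.0, -0.002, 0.161], [0.976, -0.027, 0.217, -0.541], [-0.217, 0.004, 0.976, -0.85], [0.0, 0.0, 0.0, 1.0]]}
{'fx': 489.11, 'fy': 489.11, 'cx': 259.464, 'cy': 188.557, 'view': [[0.811, -0.585, 0.014, -0.358], [0.331, 0.479, 0.813, -0.352], [-0.482, -0.655, 0.582, -0.996], [0.0, 0.0, 0.0, 1.0]]}
{'t': 0.1, 'q': [-1.213, 0.478, 0.022, 1.556, -0.012, 1.109, -0.083], 'joint_vel': [-0.0, -0.001, 0.001, -0.001, -0.001, -0.002, -0.001], 'joint_torque': [0.003, -59.776, 1.613, -28.196, 0.013, 0.005, 0.0], 'eef_pos': [0.303, 0.603, 0.244], 'tool_rot': [-0.0, 0.231, 0.973, -0.001], 'contact_force': [0.276, 0.901, 0.389], 'torque': [0.0, -0.022, 0.047], 'grasp_force': 0.0, 'gripper_width': 0.998}
box top [(np.float64(0.55), [248.0, 174.0], 3691), (np.float64(0.25), [359.0, 180.0], 312)]
box side [(np.float64(0.82), [267.0, 202.0], 3390)]
strip top [(np.float64(0.89), [166.0, 202.0], 328)]
strip side [(np.float64(0.72), [204.0, 184.0], 409)]
rack top []
rack side [(np.float64(0.81), [335.0, 267.0], 2732), (np.float64(0.36), [270.0, 201.0], 3411)]
clamp top [(np.float64(0.73), [354.0, 184.0], 325), (np.float64(0.46), [303.0, 136.0], 524)]
clamp side [(np.float64(0.69), [320.0, 242.0], 530)]
glue_bottle top [(np.float64(0.83), [306.0, 135.0], 525)]
glue_bottle side [(np.float64(0.82), [332.0, 210.0], 796)]
tape_measure top [(np.float64(0.97), [200.0, 254.0], 711)]
tape_measure side [(np.float64(0.64), [186.0, 208.0], 323)]
```

View pics/top0.png

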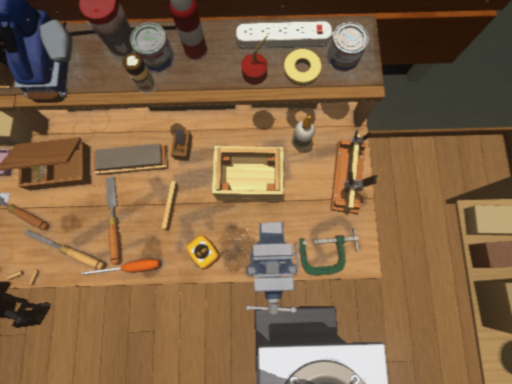

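View pics/side0.png

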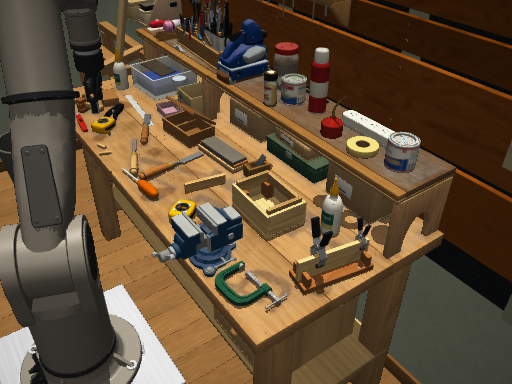

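Top view: box at (248,174), strip at (169,205), tape at (200,254), rack at (350,180) running along world x; the large clamp is at (354,184), the small one at its far end (357,150). The bottle is at (305,132).

Run:
```python
from h import *
for n,z in [('strip',.03),('box',.075),('clamp',.16),('glue_bottle',.1),('tape_measure',.035)]:
    p=np.load(n+'_top.npy'); p=cv2.connectedComponentsWithStats(p.astype(np.uint8)); k=1+np.argmax(p[2][1:,4])
    pts=np.argwhere(p[1]==k)[:,::-1].astype(float); w=ray('top',pts,z)[:,:2]*1000
    r=cv2.minAreaRect(w.astype(np.float32)); print(n,np.round(r[0]),np.round(r[1]),round(r[2],1), np.round(w.mean(0)))
print(np.round(ray('top',[[340,140],[366,141],[334,208],[358,213]],.016)*1000))
m=bot.camera_model('wrist'); V=np.array(m['view']); o=bot.get_obs()
from scipy.spatial.transform import Rotation as R
q=o['tool_rot']; Rt=R.from_quat([q[1],q[2],q[3],q[0]]).as_matrix()
print(m['fx'],m['cx'],m['cy']); c=-V[:3,:3].T@V[:3,3]; print('cam in tool',np.round(Rt.T@(c-o['eef_pos']),4)); print(np.round(V[:3,:3]@Rt,3)); print(np.round(Rt,3))
```

```text
strip [516. 388.] [ 20. 128.] 79.8 [515. 388.]
box [589. 177.] [181. 142.] 87.6 [588. 176.]
clamp [531. -85.] [72. 48.] 78.5 [533. -82.]
glue_bottle [683.  29.] [51. 91.] 74.1 [680.  31.]
tape_measure [392. 298.] [80. 63.] 39.1 [391. 299.]
[[ 692.  -86.   16.]
 [ 687. -159.   16.]
 [ 498.  -55.   16.]
 [ 483. -118.   16.]]
317.99949701623626 251.30639407908288 192.39598282994615
cam in tool [ 0.0648 -0.001  -0.1278]
[[-0.     1.     0.   ]
 [ 0.966  0.     0.26 ]
 [ 0.26   0.    -0.966]]
[[-0.893  0.449  0.   ]
 [ 0.449  0.893  0.   ]
 [ 0.     0.    -1.   ]]
```

>>> drive_tool(
  commands=[
    {"hand":1,"translation":[40,-40,0],"angular":[0,0,0.06]},
    {"hand":1,"translation":[85,-85,-20],"angular":[0,0,0.12]},
    {"hand":1,"translation":[130,-130,-40],"angular":[0,0,0.18]},
    {"hand":1,"translation":[175,-175,-60],"angular":[0,0,0.26]},
    {"hand":1,"translation":[213,-215,-70],"angular":[0,0,0.26]},
    {"hand":1,"translation":[213,-215,-70],"angular":[0,0,0.26]},
    {"hand":1,"translation":[213,-215,-70],"angular":[0,0,0.26]},
  ],
)

```text
t: 1.58
eef_pos: [0.5164, 0.3879, 0.1753]
tool_rot: [-0.0, 0.103, 0.995, 0.0]
contact_force: [-0.3, 1.3, 0.6]
gripper_width: 1.003
grasp_force: 0.0
```

```bash
cat >> h.py <<'E'
def rects(cam,name,z):
    m=bot.camera_model(cam); im=bot.read_camera(cam); out=[]
    for d in bot.outline_of(cam,name)[:2]:
        p=cv2.connectedComponentsWithStats(d['pixels'].astype(np.uint8)); k=1+np.argmax(p[2][1:,4])
        pts=np.argwhere(p[1]==k)[:,::-1].astype(float); w=ray(cam,pts,z,m)[:,:2]*1000
        r=cv2.boxPoints(cv2.minAreaRect(w.astype(np.float32))); e=[r[1]-r[0],r[2]-r[1]]
        L=max(e,key=np.linalg.norm); S=min(e,key=np.linalg.norm)
        print(name,round(d['score'],2),'px',np.round(d['position']),'ctr',r.mean(0).round(1),'L',np.linalg.norm(L).round(1),'S',np.linalg.norm(S).round(1),'angL',np.degrees(np.arctan2(L[1],L[0])).round(1)); out.append(p[1]==k)
    return im,m,out
E
python3 - <<'E'
from h import *
im,m,o=rects('wrist','strip',.03); cv2.imwrite('pics/w1.png',im[:,:,::-1])
np.savez('w1.npz',im=im,mask=o[0],**m)
s=bot.get_obs(); print(s['t'],s['eef_pos'],s['tool_rot'])
E
```

```text
strip 0.94 px [257. 179.] ctr [517.4 389. ] L 128.8 S 13.1 angL -10.3
1.675 [0.51490895 0.39009873 0.17566572] [-2.45352040e-04  1.01463776e-01  9.94838962e-01  6.93450054e-04]
```

View pics/w1.png

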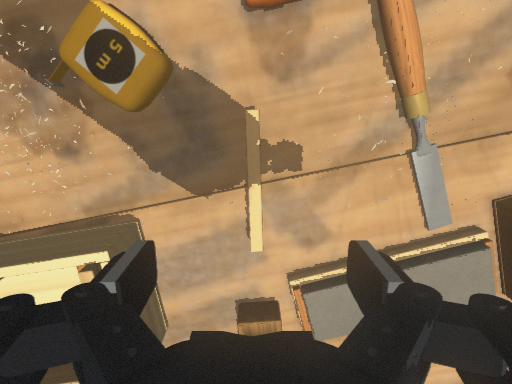

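The strip lies at (257,179) px, world (517,389), 129 mm long, free of neighbours between the fingers; the tape at (115,55) is clear.

>>> drive_tool(
  commands=[
    {"hand":0.6,"translation":[1,1,-50],"angular":[0,0,0.023]},
    {"hand":0.4,"translation":[1,1,-100],"angular":[0,0,0.023]},
    {"hand":0.4,"translation":[1,1,-130],"angular":[0,0,0.023]},
    {"hand":0.4,"translation":[1,1,-141],"angular":[0,0,0.023]},
    {"hand":0.4,"translation":[1,1,-141],"angular":[0,0,0.023]},
    {"hand":0,"translation":[1,1,-141],"angular":[0,0,0.023]},
    {"hand":0,"translation":[1,1,-141],"angular":[0,0,0.023]},
    {"hand":0,"translation":[1,1,-141],"angular":[0,0,0.023]},
    {"hand":0,"translation":[1,1,-141],"angular":[0,0,0.023]},
    {"hand":0,"translation":[1,1,-141],"angular":[0,0,0.023]},
    {"hand":0,"translation":[1,1,-141],"angular":[0,0,0.023]},
  ],
  force=50,
)

```text
t: 3.05
eef_pos: [0.5181, 0.3902, 0.0362]
tool_rot: [0.001, 0.091, 0.996, 0.001]
contact_force: [-0.8, 0.3, 7.3]
gripper_width: 0.123
grasp_force: 50.6
```

>>> drive_tool(
  commands=[
    {"hand":0,"translation":[0,0,40],"angular":[0,0,0]},
    {"hand":0,"translation":[0,0,90],"angular":[0,0,-0.15]},
    {"hand":0,"translation":[-5,-30,130],"angular":[0,0,-0.33]},
    {"hand":0,"translation":[-10,-70,166],"angular":[0,0,-0.5]},
    {"hand":0,"translation":[-15,-110,166],"angular":[0,0,-0.68]},
    {"hand":0,"translation":[-17,-150,166],"angular":[0,0,-0.86]},
    {"hand":0,"translation":[-17,-185,166],"angular":[0,0,-1.04]},
    {"hand":0,"translation":[-17,-205,166],"angular":[0,0,-1.22]},
    {"hand":0,"translation":[-17,-212,166],"angular":[0,0,-1.39]},
    {"hand":0,"translation":[-17,-212,166],"angular":[0,0,-1.39]},
    {"hand":0,"translation":[-17,-212,166],"angular":[0,0,-1.39]},
  ],
)

```text
t: 4.42
eef_pos: [0.5001, 0.1778, 0.2005]
tool_rot: [-0.0, 0.706, 0.708, 0.0]
contact_force: [-0.1, -0.1, -0.3]
gripper_width: 0.119
grasp_force: 49.8
```

Run:
```python
from h import *
im,m,o=rects('wrist','box',.075); cv2.imwrite('pics/w2.png',im[:,:,::-1])
im,m,o2=rects('wrist','strip',.18)
np.savez('w2.npz',im=im,mask=o[0],**m)
s=bot.get_obs(); print(s['t'],s['eef_pos'],s['tool_rot'],s['contact_force'],s['gripper_width'])
```

```text
box 0.58 px [368. 170.] ctr [591.5 173.8] L 180.6 S 135.0 angL 87.6
strip 0.85 px [252. 213.] ctr [500.5 181.5] L 120.5 S 13.1 angL -89.7
4.625 [0.50012507 0.17755782 0.20030159] [-5.57746625e-05  7.07149412e-01  7.07064144e-01  4.76790067e-05] [ 0.30023653 -0.18605164 -0.29967064] 0.11981104246510729
```

View pics/w2.png

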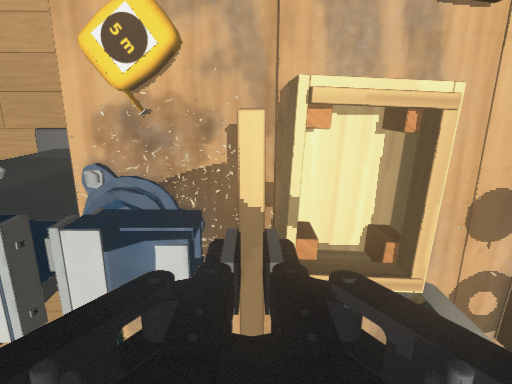

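Run:
```python
import cv2
im=cv2.imread('pics/w2.png')
cv2.imwrite('pics/w2c.png',cv2.resize(im[65:305,270:480],None,fx=2.5,fy=2.5,interpolation=cv2.INTER_CUBIC))
```

```text
(no output)
```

View pics/w2c.png

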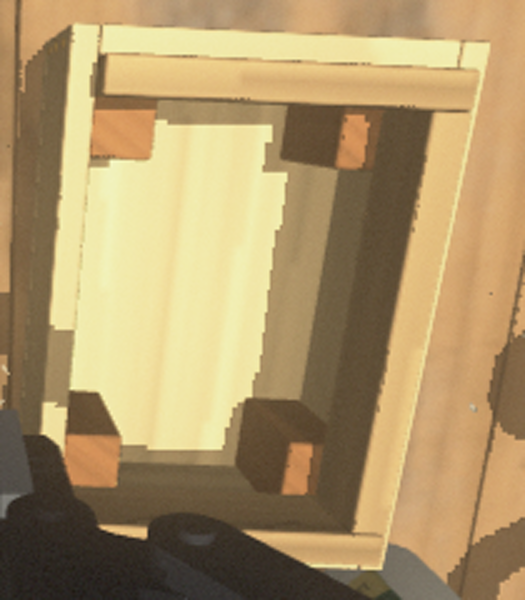

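Run:
```python
from h import *
from scipy.optimize import least_squares
d=np.load('w2.npz'); m={k:d[k] for k in('fx','fy','cx','cy','view')}
f=lambda u,v:(u/2.5+270-.3,v/2.5+65-.3)
C=ray('wrist',[f(73,25),f(489,43),f(385,568)],.075,m)[:,:2]*1000
B=np.array([[-64,91],[64,91],[64,-91]])
L=ray('wrist',[f(40,430),f(55,230),f(68,400),f(86,200)],.075,m)[:,:2]*1000; lx=[-64,-64,-55,-55]
def res(p):
    c,s=np.cos(p[2]),np.sin(p[2]); Rm=np.array([[c,-s],[s,c]])
    return np.r_[(B@Rm.T+p[:2]-C).ravel(), ((L-p[:2])@Rm)[:,0]-lx]
r=least_squares(res,[590,175,0]); p=r.x; print(p[:2],np.degrees(p[2]),r.fun.round(1)); 
c,s=np.cos(p[2]),np.sin(p[2]); Rm=np.array([[c,-s],[s,c]])
print('seat',Rm@[-49,0]+p[:2],'nearwall',Rm@[-59.5,0]+p[:2]); print(C.round(1))
# strip in hand: top far end edges at z (strip top) 
for n,z in(('lo',.196),):
    print(ray('wrist',[[239,109],[265,109],[233,334],[270,334]],.196,m)*1000)
```

```text
[595.31744624 173.02492608] -2.1077900493002204 [-1.2  0.8  1.1  1.1  0.4 -1.8 -0.1  0.2 -0.3  0.4]
seat [546.35059952 174.82712545] nearwall [535.8577038  175.21331103]
[[535.9 265.6]
 [661.6 260.6]
 [655.6  81.5]]
[[495.37133663 241.40291006 196.        ]
 [505.8286607  241.41197261 196.        ]
 [491.45816528 134.93508522 196.        ]
 [509.55662933 134.95878987 196.        ]]
```

>>> drive_tool(
  commands=[
    {"hand":0,"translation":[25,-1,0],"angular":[0,0,-0.04]},
    {"hand":0,"translation":[50,-1.5,-20],"angular":[0,0,-0.04]},
    {"hand":0,"translation":[50,-1.5,-50],"angular":[0,0,-0.04]},
    {"hand":0,"translation":[50,-1.5,-72],"angular":[0,0,-0.04]},
    {"hand":0,"translation":[50,-1.5,-75],"angular":[0,0,-0.04]},
    {"hand":0,"translation":[50,-1.5,-75],"angular":[0,0,-0.04]},
  ],
)

```text
t: 5.38
eef_pos: [0.5505, 0.1758, 0.1258]
tool_rot: [0.0, 0.722, 0.692, 0.0]
contact_force: [-0.5, -0.2, -0.4]
gripper_width: 0.117
grasp_force: 49.7
```

Run:
```python
from h import *
im,m,o2=rects('wrist','strip',.12)
np.savez('w3.npz',im=im,**m)
cv2.imwrite('pics/w3.png',cv2.resize(im[:,130:420,::-1],None,fx=1.56,fy=1.56,interpolation=cv2.INTER_CUBIC))
s=bot.get_obs(); print(s['t'],s['eef_pos'],s['tool_rot'],s['contact_force'],s['gripper_width'])
```

```text
strip 0.94 px [251. 213.] ctr [551.1 185.5] L 108.6 S 12.5 angL 87.7
5.475 [0.55089601 0.17588862 0.12639864] [2.81899865e-04 7.21728840e-01 6.92175263e-01 8.98584642e-04] [-0.09121929  0.30471997 -0.56996456] 0.12041691425524827
```

View pics/w3.png

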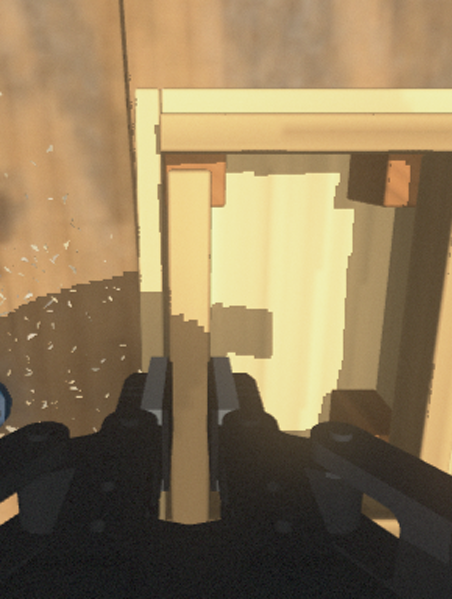

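The strip hovers just inside the bare wall: wall inner edge at (233,103) px, strip's outer edge at (238,112), strip end at row 109, side strip's inner edge at row 97.

Run:
```python
from h import *
d=np.load('w3.npz'); m={k:d[k] for k in('fx','fy','cx','cy','view')}
f=lambda u,v:(u/1.56+130-.3,v/1.56-.3)
for n,u,v,z in(('wall outer',136,100,.075),('wall outer lo',141,280,.075),('wall inner',160,100,.075),('wall inner lo',163.5,270,.075),('strip L',168,175,.122),('stripR',211,175,.122),('side strip in',250,152,.087),('side str out',250,113,.087),('box out',250,89,.075),('strip end',190,170,.122)):
    print(n,(ray('wrist',[f(u,v)],z,m)[0]*1000).round(1))
```

```text
wall outer [536.3 262.7  75. ]
wall outer lo [533.9 200.8  75. ]
wall inner [544.4 262.4  75. ]
wall inner lo [542.4 204.2  75. ]
strip L [547.8 238.5 122. ]
stripR [558.9 238.  122. ]
side strip in [573.1 244.1  87. ]
side str out [573.2 255.9  87. ]
box out [574.7 264.6  75. ]
strip end [553.5 239.5 122. ]
```

>>> drive_tool(
  commands=[
    {"hand":0,"translation":[0,0,-12],"angular":[0,0,0]},
    {"hand":0,"translation":[0,0,-22],"angular":[0,0,0]},
    {"hand":0,"translation":[0,0,-29],"angular":[0,0,0]},
    {"hand":0,"translation":[0,0,-29],"angular":[0,0,0]},
    {"hand":0,"translation":[-3,0,-29],"angular":[0,0,0]},
    {"hand":0,"translation":[-3,0,-29],"angular":[0,0,0]},
  ],
)

```text
t: 6.22
eef_pos: [0.547, 0.1757, 0.0965]
tool_rot: [-0.0, 0.722, 0.692, 0.0]
contact_force: [0.5, -0.1, -0.7]
gripper_width: 0.117
grasp_force: 49.7
```

>>> drive_tool(
  commands=[
    {"hand":0,"translation":[-1,0,0],"angular":[0,0,0]},
    {"hand":0,"translation":[-1,0,-3],"angular":[0,0,0]},
    {"hand":0,"translation":[-1,0,-5],"angular":[0,0,0]},
    {"hand":0,"translation":[-1,0,-5],"angular":[0,0,0]},
  ],
)

```text
t: 6.72
eef_pos: [0.5469, 0.1758, 0.0931]
tool_rot: [-0.0, 0.722, 0.692, 0.001]
contact_force: [-4.3, -1.4, 16.8]
gripper_width: 0.119
grasp_force: 51.9
```

>>> drive_tool(
  commands=[
    {"hand":0,"translation":[0,0,2.5],"angular":[0,0,0]},
    {"hand":0,"translation":[-1,0,2.5],"angular":[0,0,0]},
    {"hand":0,"translation":[-2,0,2.5],"angular":[0,0,0]},
    {"hand":0,"translation":[-2,0,2.5],"angular":[0,0,0]},
  ],
)

```text
t: 7.22
eef_pos: [0.5464, 0.1757, 0.0943]
tool_rot: [0.001, 0.722, 0.692, 0.002]
contact_force: [6.1, -0.8, -0.7]
gripper_width: 0.119
grasp_force: 49.8
```

>>> drive_tool(
  commands=[
    {"hand":0,"translation":[0,0,-1.5],"angular":[0,0,0]},
    {"hand":0,"translation":[0.5,0,-1.5],"angular":[0,0,0]},
    {"hand":0.3,"translation":[1,0,-1],"angular":[0,0,0]},
    {"hand":0.4,"translation":[1.5,0,-1],"angular":[0,0,0]},
    {"hand":0.4,"translation":[1.5,0,-1],"angular":[0,0,0]},
    {"hand":0.4,"translation":[1.5,0,10],"angular":[0,0,0]},
    {"hand":0.4,"translation":[1.5,0,40],"angular":[0,0,0]},
    {"hand":0.6,"translation":[1.5,0,60],"angular":[0,0,0]},
    {"hand":0.6,"translation":[1.5,0,60],"angular":[0,0,0]},
  ],
)

```text
t: 8.35
eef_pos: [0.5468, 0.176, 0.1558]
tool_rot: [0.001, 0.722, 0.692, 0.002]
contact_force: [0.2, 0.7, -1.2]
gripper_width: 0.6
grasp_force: 0.0
```

Run:
```python
from h import *
im,m,o2=rects('wrist','strip',.087)
np.savez('w4.npz',im=im,**m)
cv2.imwrite('pics/w4.png',cv2.resize(im[:,130:420,::-1],None,fx=1.56,fy=1.56,interpolation=cv2.INTER_CUBIC))
s=bot.get_obs(); print(s['t'],s['eef_pos'],s['tool_rot'],s['contact_force'],s['gripper_width'])
```

```text
strip 0.96 px [254. 201.] ctr [547.2 175.1] L 128.5 S 13.6 angL 87.6
8.45 [0.54538588 0.17563451 0.15375301] [-1.13199218e-04  7.21758398e-01  6.92145072e-01  2.63912402e-05] [-0.33257348 -0.45368732 -0.25956787] 0.5944960284346874
```

View pics/w4.png

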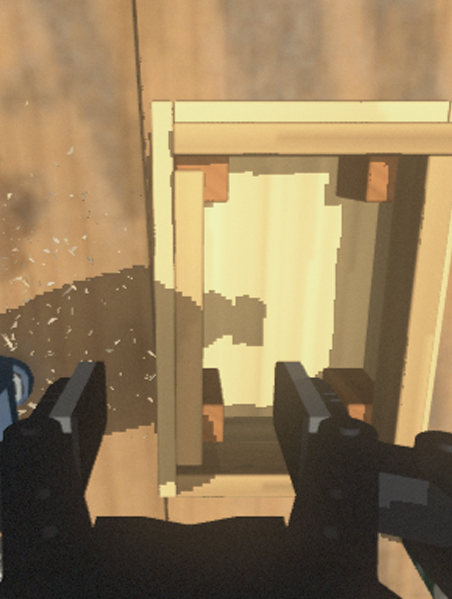

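Strip is standing flush against the bare wall (crop cols 176–203, rows 165–468), evenly between the side strips; measured centre within 1 mm of the seat. Now the clamp.

>>> drive_tool(
  commands=[
    {"hand":0.8,"translation":[0,0,50],"angular":[0,0,0.1]},
    {"hand":1,"translation":[0,-30,90],"angular":[0,0,0.28]},
    {"hand":1,"translation":[0,-80,126],"angular":[0,0,0.46]},
    {"hand":1,"translation":[-3,-130,126],"angular":[0,0,0.64]},
    {"hand":1,"translation":[-6,-180,126],"angular":[0,0,0.82]},
    {"hand":1,"translation":[-10,-220,126],"angular":[0,0,1.0]},
    {"hand":1,"translation":[-10,-250,126],"angular":[0,0,1.18]},
    {"hand":1,"translation":[-10,-265,126],"angular":[0,0,1.36]},
    {"hand":1,"translation":[-10,-265,126],"angular":[0,0,1.43]},
    {"hand":1,"translation":[-10,-265,126],"angular":[0,0,1.43]},
    {"hand":1,"translation":[-10,-265,126],"angular":[0,0,1.43]},
  ],
)

```text
t: 9.82
eef_pos: [0.5354, -0.089, 0.2792]
tool_rot: [-0.001, 0.092, 0.996, 0.0]
contact_force: [0.9, 0.6, 0.0]
gripper_width: 1.002
grasp_force: 0.0
```

Run:
```python
from h import *
im,m,o2=rects('wrist','clamp',.16)
np.savez('w5.npz',im=im,mask=o2[0],**m)
cv2.imwrite('pics/w5.png',cv2.resize(im[:,:,::-1],None,fx=1.56,fy=1.56,interpolation=cv2.INTER_CUBIC))
for n in('clamp_grip','clamp','rack'):print(n,[(d['score'].__round__(2),np.round(d['position'])) for d in bot.find_in('wrist',n)[:3]])
s=bot.get_obs(); print(s['t'],s['eef_pos'],s['tool_rot'],s['contact_force'],s['gripper_width'])
```

```text
clamp 0.8 px [247. 193.] ctr [534.8 -92.4] L 66.0 S 42.3 angL 79.5
clamp_grip [(0.98, array([250., 189.])), (0.4, array([340., 261.]))]
clamp [(0.95, array([246., 193.]))]
rack [(0.87, array([250., 216.]))]
10.075 [ 0.53566032 -0.08912078  0.27975128] [-8.68564365e-05  9.12224232e-02  9.95830539e-01  4.40823924e-06] [ 0.07880395  1.03852008 -0.16492259] 0.9994619939946958
```

View pics/w5.png

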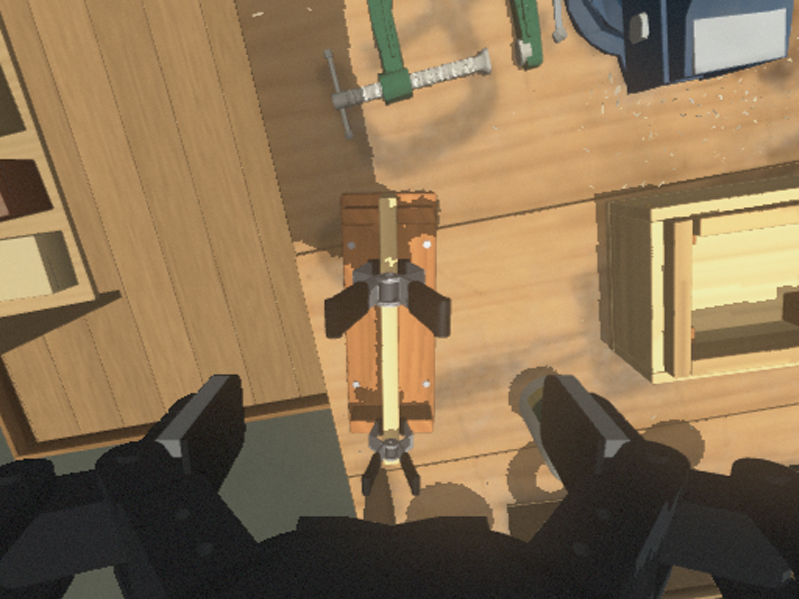

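Run:
```python
from h import *
d=np.load('w5.npz'); m={k:d[k] for k in('fx','fy','cx','cy','view')}
V=np.array(m['view']); print('cam',(-V[:3,:3].T@V[:3,3]*1000).round())
f=lambda u,v:(u/1.56-.3,v/1.56-.3)
for n,u,v,z in(('rail near',388,200,.075),('rail far',390,430,.075),('railL',381,380,.075),('railR',398,380,.075),('pin',390,290,.102),('pin hub top',390,290,.107),('tip L',325,305,.165),('tip L2',327,338,.165),('tip R',450,298,.165),('tip R2',449,335,.165)):
    print(n,(ray('wrist',[f(u,v)],z,m)[0]*1000).round(1))
# predicted px for model
for x0 in(535,540,545,550):
  a=np.radians(-10.3); P=[]
  y0=-93-(x0-535)*np.tan(-a)
  for s in(-1,1):
    for w in(-10,10):
      P.append([x0+np.cos(a)*w-np.sin(a)*32.5*s, y0+np.sin(a)*w+np.cos(a)*32.5*s,167])
  P.append([x0,y0,102]); print(x0,(proj('wrist',np.array(P)/1000,m)*1.56).round().tolist())
```

```text
cam [471. -78. 407.]
rail near [490.8 -84.9  75. ]
rail far [ 656.4 -114.6   75. ]
railL [ 615.6 -113.6   75. ]
railR [ 617.9 -101.5   75. ]
pin [544.4 -93.5 102. ]
pin hub top [543.2 -93.3 107. ]
tip L [ 531.  -124.2  165. ]
tip L2 [ 548.4 -127.   165. ]
tip R [538.9 -61.4 165. ]
tip R2 [558.3 -64.9 165. ]
535 [[321.0, 283.0], [322.0, 322.0], [452.0, 283.0], [451.0, 321.0], [388.0, 275.0]]
540 [[321.0, 293.0], [323.0, 331.0], [452.0, 292.0], [450.0, 331.0], [388.0, 283.0]]
545 [[322.0, 303.0], [323.0, 340.0], [451.0, 302.0], [450.0, 340.0], [388.0, 291.0]]
550 [[322.0, 313.0], [324.0, 350.0], [451.0, 312.0], [450.0, 349.0], [388.0, 299.0]]
```

The large clamp is at (390,290) of the enlarged picture, pin ≈ (544,-94), grips at (345,315) and (432,310); the small one sits at (390,450).

>>> drive_tool(
  commands=[
    {"hand":1,"translation":[8.5,-5,0],"angular":[0,0,0.005]},
    {"hand":1,"translation":[8.5,-5,-40],"angular":[0,0,0.005]},
    {"hand":1,"translation":[8.5,-5,-80],"angular":[0,0,0.005]},
    {"hand":1,"translation":[8.5,-5,-110],"angular":[0,0,0.005]},
    {"hand":1,"translation":[8.5,-5,-124.5],"angular":[0,0,0.005]},
    {"hand":1,"translation":[8.5,-5,-124.5],"angular":[0,0,0.005]},
    {"hand":0.7,"translation":[8.5,-5,-124.5],"angular":[0,0,0.005]},
    {"hand":0.5,"translation":[8.5,-5,-124.5],"angular":[0,0,0.005]},
    {"hand":0.2,"translation":[8.5,-5,-124.5],"angular":[0,0,0.005]},
    {"hand":0.2,"translation":[8.5,-5,-124.5],"angular":[0,0,0.005]},
    {"hand":0.2,"translation":[8.5,-5,-124.5],"angular":[0,0,0.005]},
    {"hand":0.2,"translation":[8.5,-5,-124.5],"angular":[0,0,0.005]},
  ],
  force=30,
)

```text
t: 11.58
eef_pos: [0.5441, -0.0944, 0.1553]
tool_rot: [-0.0, 0.089, 0.996, -0.0]
contact_force: [-0.5, 0.0, -0.6]
gripper_width: 0.32
grasp_force: 35.2
```

>>> drive_tool(
  commands=[
    {"hand":0.2,"translation":[0,0,8],"angular":[0,0,0]},
    {"hand":0.2,"translation":[0,0,25],"angular":[0,0,0]},
    {"hand":0.2,"translation":[0,0,55],"angular":[0,0,0]},
    {"hand":0.2,"translation":[0,0,90],"angular":[0,0,0]},
    {"hand":0.2,"translation":[0,0,120],"angular":[0,0,0]},
    {"hand":0.2,"translation":[0,0,120],"angular":[0,0,0]},
    {"hand":0.2,"translation":[0,0,120],"angular":[0,0,0]},
  ],
)

```text
t: 12.45
eef_pos: [0.5438, -0.0943, 0.2753]
tool_rot: [-0.0, 0.089, 0.996, 0.0]
contact_force: [-0.7, -0.5, -1.7]
gripper_width: 0.328
grasp_force: 35.2
```

Run:
```python
from h import *
im=bot.read_camera('wrist'); mw=bot.camera_model('wrist'); b=save('side','s6')
np.savez('w6.npz',im=im,**mw)
for c in('wrist','side'):
  for n in('clamp_grip','pad_a','clamp'):print(c,n,[(round(d['score'],2),np.round(d['position']).tolist()) for d in bot.find_in(c,n)[:3]])
cv2.imwrite('pics/w6.png',np.hstack([cv2.resize(im[100:384,130:380,::-1],(400,454)),cv2.resize(b[150:300,270:402,::-1],(400,454),interpolation=cv2.INTER_CUBIC)]))
s=bot.get_obs(); print(s['t'],s['eef_pos'],s['tool_rot'],s['contact_force'],s['gripper_width'],s['grasp_force'])
P=s['eef_pos']
for h in(0,-58-4,-108): print(h,proj('side',np.array([P[0],P[1],P[2]+h/1000])))
```

```text
wrist clamp_grip [(0.98, [254.0, 217.0])]
wrist pad_a [(0.85, [229.0, 224.0]), (0.79, [250.0, 219.0])]
wrist clamp [(0.78, [249.0, 220.0])]
side clamp_grip [(0.6, [323.0, 212.0]), (0.42, [253.0, 198.0])]
side pad_a [(0.96, [327.0, 205.0]), (0.78, [324.0, 213.0])]
side clamp [(0.65, [323.0, 208.0])]
12.85 [ 0.54401943 -0.09440545  0.27488494] [-3.76817440e-04  8.88042446e-02  9.96049025e-01 -6.98135902e-05] [-0.17816876 -0.07558133 -0.57212146] 0.32846000364467703 35.22138375788927
0 [[326.60126602 185.45864854]]
-62 [[323.94225581 208.55137985]]
-108 [[322.0821131 224.7061789]]
```

View pics/w6.png

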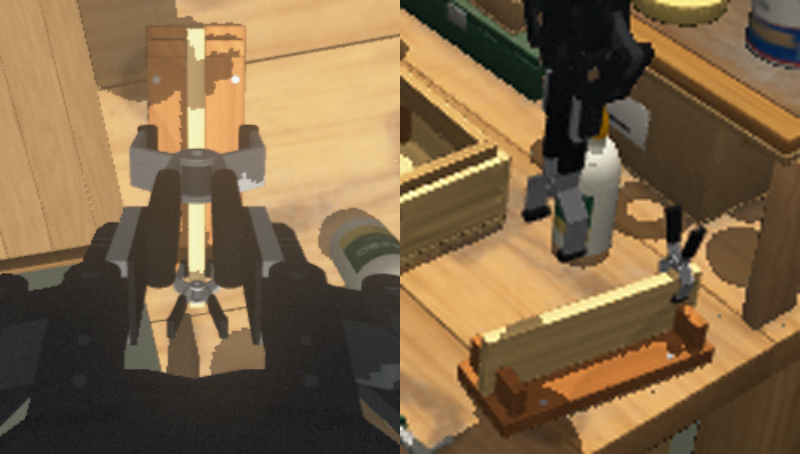

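The clamp is off the rail and gaping: pin hub at crop (197,158), jaws spread at (140,165) and (250,165). Measure its hang in the fingers, and carry it above the wall.

>>> drive_tool(
  commands=[
    {"hand":0.2,"translation":[0,25,0],"angular":[0,0,-0.14]},
    {"hand":0.2,"translation":[0,55,0],"angular":[0,0,-0.3]},
    {"hand":0.2,"translation":[0,90,0],"angular":[0,0,-0.46]},
    {"hand":0.2,"translation":[0,125,0],"angular":[0,0,-0.62]},
    {"hand":0.2,"translation":[0,160,0],"angular":[0,0,-0.78]},
    {"hand":0.2,"translation":[-1,195,0],"angular":[0,0,-0.94]},
    {"hand":0.2,"translation":[-2,225,0],"angular":[0,0,-1.1]},
    {"hand":0.2,"translation":[-2,250,0],"angular":[0,0,-1.26]},
    {"hand":0.2,"translation":[-2,265,0],"angular":[0,0,-1.38]},
    {"hand":0.2,"translation":[-2,269.5,0],"angular":[0,0,-1.43]},
    {"hand":0.2,"translation":[-2,269.5,0],"angular":[0,0,-1.43]},
    {"hand":0.2,"translation":[-2,269.5,0],"angular":[0,0,-1.43]},
  ],
)

```text
t: 14.35
eef_pos: [0.5422, 0.1746, 0.2753]
tool_rot: [0.0, 0.72, 0.694, -0.0]
contact_force: [1.3, -0.3, -1.4]
gripper_width: 0.325
grasp_force: 35.2
```

Run:
```python
from h import *
im,mw,o=rects('wrist','strip',.087); b=save('side','s7')
np.savez('w7.npz',im=im,**mw)
cv2.imwrite('pics/w7.png',np.hstack([cv2.resize(im[60:384,130:380,::-1],(460,596),interpolation=cv2.INTER_CUBIC),cv2.resize(b[110:250,220:300,::-1],(340,596),interpolation=cv2.INTER_CUBIC)]))
s=bot.get_obs(); print(s['t'],s['eef_pos'],s['tool_rot'],s['contact_force'],s['gripper_width'],s['grasp_force'])
V=np.array(mw['view']); q=s['tool_rot']
from scipy.spatial.transform import Rotation as R
Rt=R.from_quat([q[1],q[2],q[3],q[0]]).as_matrix()
def pj(cam,m,P): return proj(cam,s['eef_pos']+np.array(P)/1000@Rt.T,m)
for h in(53,59,65):
  u=(pj('wrist',mw,[[10,0,h],[-10,0,h],[10,25,h+46],[10,-25,h+46]])-[130,60])*1.84
  v=(pj('side',None,[[0,0,h],[10,0,h],[0,25,h+46],[0,-25,h+46]])-[220,110])*4.257
  print(h,'wrist pin±10,pads',u.round().tolist(),'side',v.round().tolist())
```

```text
strip 0.81 px [256. 152.] ctr [547.4 196.9] L 85.5 S 12.7 angL 87.0
14.5 [0.54225663 0.17455854 0.27534687] [2.59730034e-05 7.20199091e-01 6.93767445e-01 1.71442023e-05] [ 0.35579978 -0.09151608 -1.49594455] 0.3213318259705606 35.21150775253773
53 wrist pin±10,pads [[223.0, 261.0], [223.0, 319.0], [286.0, 228.0], [160.0, 228.0]] side [[139.0, 180.0], [130.0, 173.0], [173.0, 233.0], [104.0, 257.0]]
59 wrist pin±10,pads [[223.0, 256.0], [223.0, 312.0], [284.0, 224.0], [162.0, 224.0]] side [[139.0, 189.0], [130.0, 182.0], [173.0, 241.0], [104.0, 265.0]]
65 wrist pin±10,pads [[223.0, 251.0], [223.0, 306.0], [283.0, 221.0], [163.0, 221.0]] side [[139.0, 197.0], [130.0, 190.0], [173.0, 249.0], [104.0, 274.0]]
```

View pics/w7.png

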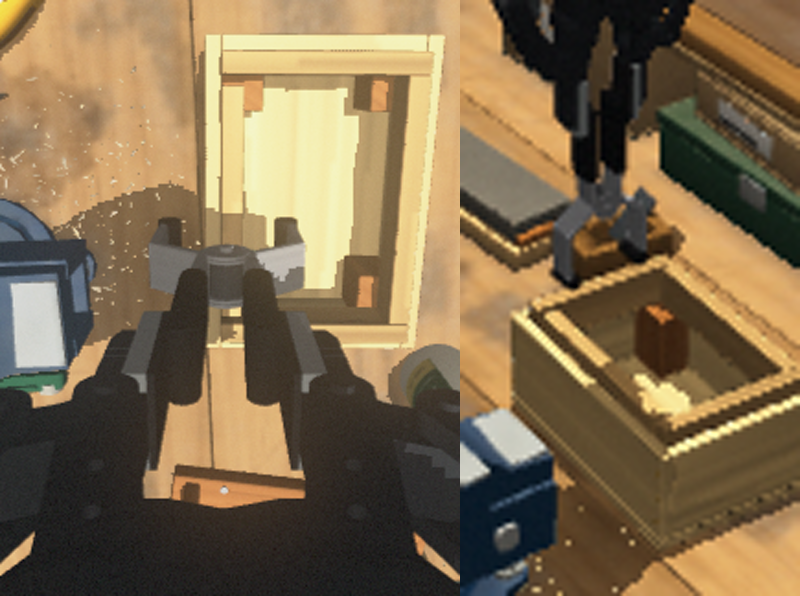

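Clamp hangs symmetric above the wall: pads at crop (170,232) and (287,230) straddle wall and strip. Lower it, with a small shift of −1.5 mm in x.

>>> drive_tool(
  commands=[
    {"hand":0.2,"translation":[-1.5,0,-25],"angular":[0,0,0]},
    {"hand":0.2,"translation":[-1.5,0,-50],"angular":[0,0,0]},
    {"hand":0.2,"translation":[-1.5,0,-65],"angular":[0,0,0]},
    {"hand":0.2,"translation":[-1.5,0,-75],"angular":[0,0,0]},
    {"hand":0.2,"translation":[-1.5,0,-85],"angular":[0,0,0]},
    {"hand":0.2,"translation":[-1.5,0,-94],"angular":[0,0,0]},
    {"hand":0.2,"translation":[-1.5,0,-102],"angular":[0,0,0]},
    {"hand":0.2,"translation":[-1.5,0,-102],"angular":[0,0,0]},
    {"hand":0.2,"translation":[-1.5,0,-102],"angular":[0,0,0]},
  ],
)

```text
t: 15.62
eef_pos: [0.5409, 0.1752, 0.1736]
tool_rot: [0.0, 0.72, 0.694, 0.0]
contact_force: [0.5, -0.9, -0.2]
gripper_width: 0.323
grasp_force: 35.2
```

Run:
```python
from h import *
im,mw,o=rects('wrist','strip',.087); b=save('side','s8')
np.savez('w8.npz',im=im,**mw)
cv2.imwrite('pics/w8.png',np.hstack([cv2.resize(im[120:320,180:330,::-1],(450,600),interpolation=cv2.INTER_CUBIC),cv2.resize(b[140:260,220:290,::-1],(350,600),interpolation=cv2.INTER_CUBIC)]))
s=bot.get_obs(); print(s['t'],s['eef_pos'],s['contact_force'],s['gripper_width'],s['grasp_force'])
```

```text
strip 0.77 px [258. 169.] ctr [548.9 209.9] L 58.7 S 11.9 angL 87.9
strip 0.59 px [395. 330.] ctr [654.   62.4] L 26.7 S 8.5 angL -42.5
15.775 [0.54089099 0.17521003 0.17368069] [ 0.27636536 -0.54821372 -1.14674103] 0.3241768895393802 35.196369364857674
```

View pics/w8.png

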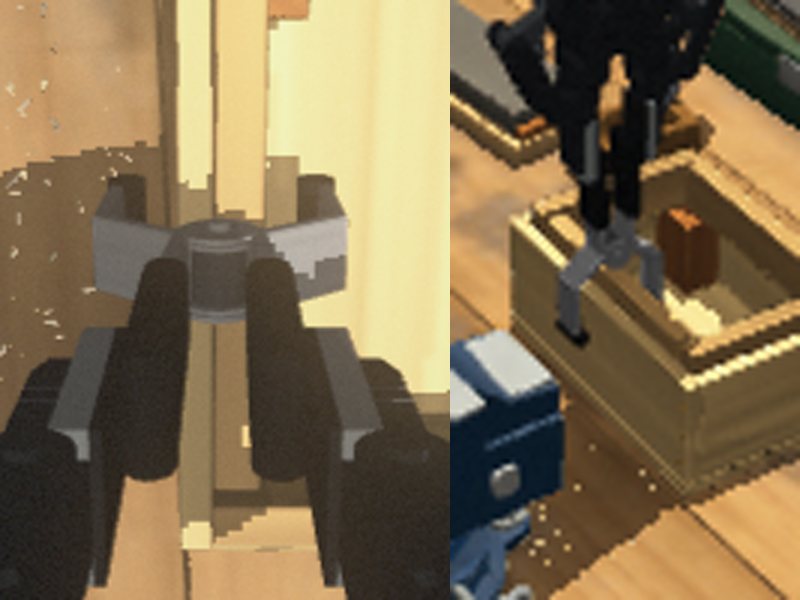

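Run:
```python
from h import *
c=np.radians(-2.1); Rm=np.array([[np.cos(c),-np.sin(c)],[np.sin(c),np.cos(c)]]); o=np.array([595.6,173.2])
W=lambda x,y,z:np.r_[Rm@[x,y]+o,z]/1000
print('rim corners pred',((proj('side',[W(-64,91,75),W(-64,-91,75),W(64,-91,75)])-[220,140])*5).round())
for z in(55,60,65,70): print(z,((proj('side',[W(-53.5-25,0,z),W(-53.5-25,-10,z),W(-53.5-25,-10,z-5),W(-53.5-30,10,z)])-[220,140])*5).round().tolist())
bot.find_in
print([(round(d['score'],2),d['position']) for d in bot.find_in('side','pad_a')])
```

```text
rim corners pred [[ 58. 219.]
 [240. 389.]
 [435. 308.]]
55 [[122.0, 338.0], [132.0, 347.0], [132.0, 355.0], [105.0, 331.0]]
60 [[122.0, 331.0], [132.0, 340.0], [132.0, 347.0], [105.0, 324.0]]
65 [[122.0, 323.0], [132.0, 333.0], [132.0, 340.0], [105.0, 317.0]]
70 [[122.0, 316.0], [132.0, 325.0], [132.0, 333.0], [105.0, 310.0]]
[(0.73, [245.9, 191.9]), (0.59, [255.7, 184.6])]
```

Gaps of pads to wall and strip are even (about 30 px each side in the left crop: 147→177 and 267→298); the outer pad at (572,332) sits about z = 60, a little low, so raise 2.5 mm.

>>> drive_tool(
  commands=[
    {"hand":0.2,"translation":[0,0,2.5],"angular":[0,0,0]},
    {"hand":0.2,"translation":[0,0,2.5],"angular":[0,0,0]},
    {"hand":0.2,"translation":[0,0,2.5],"angular":[0,0,0]},
    {"hand":0.2,"translation":[0,0,2.5],"angular":[0,0,0]},
  ],
)

```text
t: 16.32
eef_pos: [0.5406, 0.1751, 0.1758]
tool_rot: [-0.0, 0.72, 0.694, -0.0]
contact_force: [0.4, -0.3, -0.7]
gripper_width: 0.329
grasp_force: 35.2
```

Run:
```python
from h import *
s=bot.get_obs(); print(s['t'],s['eef_pos'],s['contact_force'],s['gripper_width'],s['grasp_force'])
print(bot.hand_in())
```

```text
16.325 [0.54063428 0.17509698 0.17578276] [ 0.36351057 -0.31506528 -0.66078628] 0.3288969307202838 35.196432396769524
the job is handed in; nothing more can be done
None
```

I handed the job in at 16.3 s. The strip stands on its corner blocks flush against the bare wall. The clamp is held wide open over wall and strip near their middle, with even gaps and no contact force. Pad height is an estimate of z ≈ 64–69 mm, against the 75 mm rim.

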